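# Rock a formed bracket on a setting stud until its angle gauge reads on the mark

### The job

Lift the formed bracket, with its pendulum angle gauge, out of the open die and rest the middle of its sole on top of the tall brass domed stud. Keeping the bracket pressed lightly on the stud and the dial face vertical, rock it sideways until the swinging red pointer settles within the green mark, and finish while still holding it there: do not let go. Leave the steel offcut, the collar, the screwdriver and the emergency stop alone.

Things in the scene. Friction and masses are not known exactly. Their poses are not given: they have to be found in the camera images.
- bracket: loose aluminium bracket, ~0.4 kg, upright in the die: sole 50 (x) x 84 (y) x 10 mm; upright web 10 mm thick (x), 50 wide (y), top 160 mm above the underside. On the web's +x face a round gauge, radius 52, 8 mm proud, centre 66 mm up; bare web from 118 to 160 mm is for gripping. Origin: middle of the underside; z up the web; x out of the dial, away from the robot at first
- web_grip (a point): point to grip on the bracket: middle of the web's bare upper part, 142 mm above the sole's underside; pinch across the bracket's x (10 mm)
- pointer (a joint): angle (rad) of the red 46 mm pendulum pointer about the bracket's +x axis: hangs plumb, settles in about 1 s. 0 = pointing square at the sole, positive = towards the bracket's +y; so it reads minus the bracket's roll about its own +x. Behind the dial's window: cannot be touched
- mark (a joint): angle (rad) of the middle of the green mark on the dial, same zero and sense as the pointer: preset at 0.22 to 0.42, stays put behind the window. The green band reaches about 0.10 rad to each side. Roll the bracket about its +x by minus this angle from upright to bring the pointer onto it
- pointer_tip (a point): free end of the red pointer, 46 mm from its pivot; z axis runs from the tip to the pivot
- mark_tip (a point): outer end of the middle of the green mark, 46 mm from the pivot; z axis runs to the pivot
- die: fixed dark steel die block 130 (x) x 170 (y) x 46 mm with an open pocket 56 x 90 mm, 14 mm deep, in its middle (pocket floor 20 mm above the bench); two guide pillars, radius 9 mm, rise to 70 mm at x -48, y +-66 mm. Origin: centre of its underside
- stud_block: fixed blue plate 100 x 100 x 18 mm with an uneven brass stud: in its middle a dome of radius 18 mm, dome centre 42 mm and crown 60 mm above the bench; 24 mm to +y of it a lower dome of radius 10 mm, top at 40 mm. Origin: centre of the plate's underside
- stud_crown (a point): top of the tall dome, 60 mm above the bench: the bracket's sole rests here
- offcut: bystander: dark steel bar offcut 40 x 110 x 30 mm, lying loose on the bench; origin at centre of its underside
- collar: bystander: loose steel collar, 52 mm across, 18 mm high; origin at centre of its underside
- driver: bystander: loose screwdriver lying on the bench
- estop (a joint): travel (m) of the red emergency stop button on a yellow housing at the robot's left; 0 = not pressed. Must not be pressed
Things that resemble listed ones, but are neither listed nor needed, are in the scene too. Leave any blue, purple or turquoise look-alike of the bracket alone.

How it is judged:
By the outcome, as a careful person would: the job done as asked, in the order asked, and still so for the second after the job is handed in, while the arm keeps its last pose, push and grip.
It also fails if it takes over 48 s, if anything falls off the work surface, if the arm or the gripper's body presses on something with over 40 N, if the wrist force passes 120 N, or if a joint passes its speed limit or range.

### The arm

A 7-joint arm with a two-finger parallel gripper is mounted at the origin on the work surface. World frame = base frame: x ahead of the robot, y to its left, z up, the work surface at z = 0. Lengths are in m, angles in degrees, forces in N, time in s.
With the tool pointing down it reaches from about 0.425 to 0.975 m from the base axis. Payload 16.7 kg.
Tool frame: the origin (TCP) lies on the mounting face of the last link; the fingertips stand 173 mm ahead of it and the grasp point (between the pads) lies 155 mm ahead of it; z points along the fingers, y is the line along which they close (so a half turn about z gives the same grasp; the last joint's range is limited). The gripper opens to 85 mm and grips with 20 to 120 N. Pads are 22 mm wide; open, the fingers measure 114 mm over their backs; the gripper's body (76 mm by 85 mm) begins 54 mm behind the grasp point. The pads swing forward as they close: fully open they stand 13 mm farther back than shut.
Start: joints at [55.434, 24.414, 4.234, 92.017, -1.954, 63.644, -3.845], TCP at [0.296, -0.607, 0.405] pointing down, gripper open.
Joint ranges: [-163.25, 163.25], [-28.42, 122.38], [-70.27, 78.77], [12.13, 141.07], [-58.53, 238.53], [9.26, 117.41], [-156.51, 156.51]. Speed limits (degrees/s): [108.29, 108.29, 136.94, 136.94, 172.46, 172.46, 172.46].

### API

Orientations are given as a 3x3 rotation matrix whose columns are the frame's x, y, z axes.
In Python, from rig import ctrl, imaging gives the robot as it stands. The module is installed in compiled form; this text tells all that it offers.
- The arm moves only by the tool drive_tool, never from a script. Its argument "moves" is a list of rows, each an object with "angular": the turn, a rotation vector about the tool's x, y, z in rad, a list of three; "xyz": the shift along the tool's x, y, z in cm, a list of three; "hand": the finger opening in cm, from 0 to 8.54. In form: [{"angular": [rx, ry, rz], "xyz": [dx, dy, dz], "hand": hand}, ...]. A call has 1 to 8 rows; each row is the pose to reach, as a shift and turn from the pose commanded when the call began, along the tool's axes at that moment; what a row does not reach only later rows make up. A row lasts 1/12 s, in which the tool goes at most 41.7 mm and 7.16 degrees, less where a joint would pass 70% of its speed; a pose out of reach is approached as far as the arm can. A call with a gripper value outside its range is refused whole. The fingers move at their own pace and stop on an object; "grip_force" is the grip in N (left out, the last holds). Time passes only in rows, so rows that repeat a pose let the fingers close. It gives the time, the measured TCP pose, the force, the opening and the grip force at its end, in the units of the state.
- ctrl.read_state(): the state, without advancing time (a new reading comes with each control period).
- imaging.grab_frame(name): name is "side" or "top"; returns a dict with "img" (400x640x3 uint8, red, green, blue), "K" (3x3 intrinsics, pixels), "k1" (the pictures are not rectified: a ray, as slopes to the right and down, at radius r is drawn at 1 + k1 r^2 times it, then the intrinsics apply), "cam_to_world" (4x4, takes a point from camera to world coordinates). Camera axes: x right, y down, z forward; pixel columns grow to the right and rows downward; lengths in m; the calibration is good to about 2 mm. A picture is of the moment at which its call begins. There is no depth.
- ctrl.sign_off(): hands the job in; it is judged then, once.
The state is a dict: "clock": time; "q": joint angles; "joint_velocities": joint speeds; "tau": joint torques, N m; "tool_pos": TCP position; "ee_rot": TCP orientation; "force": force on the tool from outside, world axes, zero at the start; "torque": the same for the moment, N m; "gripper_width": opening from 0.0 (shut) to 1.0 (fully open); "grip_force": force on a finger pad.
Only numpy, scipy, OpenCV 4.12 (cv2) and the standard library are available. Lean on these libraries where they do the work, as an engineer would, in place of code of your own. Each camera call takes 0.05 s, during which the arm holds its last target. There are 200 camera calls.

## Working session

There is one attempt and no reset: what is moved stays moved. The work goes in short steps, Python scripts to look and compute and a tool call to move; the robot and the scene stay as the last step left them, time stands still between calls to the robot, and variables do not carry over. Pictures are saved under pics/ and viewed, at most 10 in all, crops included, and the job is handed in when it is done.

Besides the shell and the picture viewer there is one more tool, called after "Request:" by a JSON object that holds its "name" and its "arguments", one argument or row to a line. drive_tool: Moves the arm, as the interface text tells. Its arguments: {"type":"object","properties":{"moves":{"type":"array"},"grip_force":{"type":"number"}},"required":["moves"]}

```bash
mkdir -p pics; python3 - <<'E'
from rig import ctrl, imaging
import cv2,numpy as np,pickle
s=ctrl.read_state();print(s)
for n in("side","top"):
    f=imaging.grab_frame(n);cv2.imwrite(f"pics/{n}0.png",f["img"][:,:,::-1]);print(n,f["K"],f["k1"],f["cam_to_world"])
    pickle.dump(f,open(n+"0.pkl","wb"))
E
```

```text
{'clock': 0.0, 'q': array([55.43290936, 24.4515562 ,  4.23191251, 92.05372164, -1.95457785,
       63.64530198, -3.84460567]), 'joint_velocities': array([-0.09536119, -0.03856832,  0.01505131,  0.04116199, -0.01737685,
       -0.04494204,  0.07440776]), 'tau': array([ 3.86364438e-03, -9.49833012e+01,  3.76325816e+00, -4.63504243e+01,
        1.95038522e-02,  1.02625307e-02, -9.58307652e-06]), 'tool_pos': array([ 0.29581261, -0.60650841,  0.40397716]), 'ee_rot': array([[ 8.98804951e-01,  4.38348254e-01, -6.83893131e-04],
       [ 4.38348777e-01, -8.98804175e-01,  1.18504160e-03],
       [-9.52250850e-05, -1.36490498e-03, -9.99999064e-01]]), 'force': array([ 0.3313772 , -0.04692176,  0.54780513]), 'torque': array([ 0.0495072 , -0.0108807 ,  0.04334717]), 'grip_force': 0.0, 'gripper_width': 0.9987587232635317}
side [[398.38397517   0.         321.56172724]
 [  0.         398.38397517 195.69191503]
 [  0.           0.           1.        ]] -0.0521661205873377 [[-0.95183768 -0.2430609   0.18688612  0.34270857]
 [-0.30612137  0.71926101 -0.62366121  0.74208292]
 [ 0.01716776 -0.65083408 -0.75902587  0.98716953]
 [ 0.          0.          0.          1.        ]]
top [[488.0203943    0.         322.75810503]
 [  0.         488.0203943  203.18760976]
 [  0.           0.           1.        ]] 0.003140888095320145 [[ 0.01575007 -0.998902    0.04412168  0.4911408 ]
 [-0.99969416 -0.01657331 -0.01835512  0.04771818]
 [ 0.01906621 -0.04381909 -0.99885753  1.60126934]
 [ 0.          0.          0.          1.        ]]
```

View pics/side0.png

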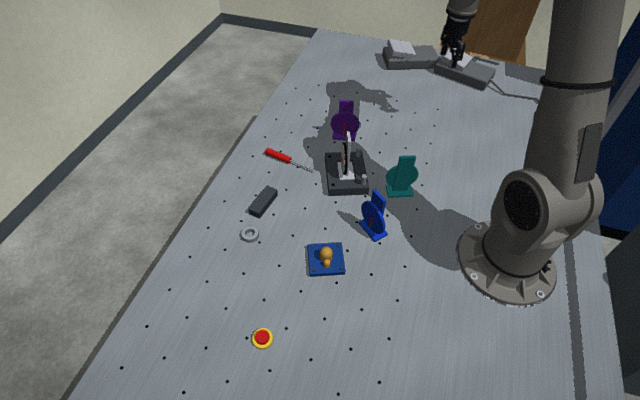

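View pics/top0.png

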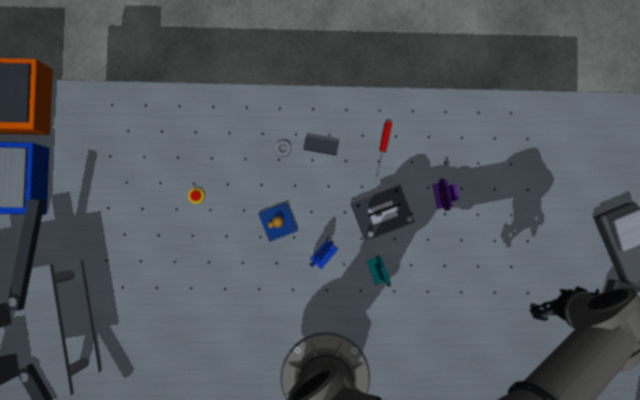

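```bash
cat > h.py <<'E'
import numpy as np,cv2,pickle
def proj(f,P):
    T=np.linalg.inv(f["cam_to_world"]);p=np.atleast_2d(P)@T[:3,:3].T+T[:3,3]
    s=p[:,:2]/p[:,2:];s=s*(1+f["k1"]*(s**2).sum(1,keepdims=True))
    return s*f["K"][0,0]+f["K"][:2,2]
def ray(f,uv,z):
    d=(np.array(uv,float)-f["K"][:2,2])/f["K"][0,0];s=d.copy()
    for _ in range(20): s=d/(1+f["k1"]*(s@s))
    T=f["cam_to_world"];v=T[:3,:3]@np.r_[s,1];o=T[:3,3]
    return o+v*(z-o[2])/v[2]
def crop(img,x0,y0,w,h,k): return cv2.resize(img[y0:y0+h,x0:x0+w,::-1],None,fx=k,fy=k,interpolation=cv2.INTER_CUBIC)
E
python3 - <<'E'
from h import *
t=pickle.load(open("top0.pkl","rb"));s=pickle.load(open("side0.pkl","rb"))
a=np.clip(crop(t["img"],345,175,80,75,5)*1.7,0,255)
b=np.clip(crop(t["img"],245,190,80,75,5)*1.3,0,255)
c=np.clip(crop(s["img"],310,95,80,120,5)*1.7,0,255)
cv2.imwrite("pics/c1.png",np.hstack([np.vstack([a,b])[:600],c[:600]]))
for n,uv,z in(("die",(383,211),.046),("crown",(277,221),.06),("plate",(278.5,221),.018)):print(n,ray(t,uv,z))
print(ray(s,(326,252),.06))
E
```

```text
die [ 0.53804789 -0.17377704  0.046     ]
crown [0.50065515 0.16270237 0.06      ]
plate [0.50099136 0.16098873 0.018     ]
[0.49730222 0.16970459 0.06      ][ WARN:0@0.119] global loadsave.cpp:1063 imwrite_ Unsupported depth image for selected encoder is fallbacked to CV_8U.
```

View pics/c1.png

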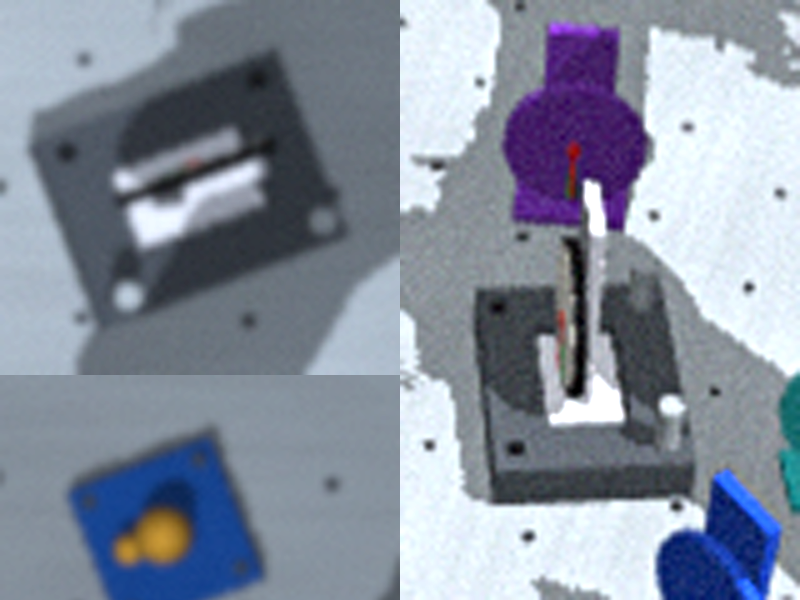

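```bash
cat >> h.py <<'E'
def pose(x,y,a,L,z0=0):
    c,s=np.cos(a),np.sin(a);L=np.atleast_2d(L)/1000.
    return L@np.array([[c,s,0],[-s,c,0],[0,0,1]])+[x,y,z0]
E
python3 - <<'E'
from h import *
from scipy.optimize import least_squares as ls
t=pickle.load(open("top0.pkl","rb"));s=pickle.load(open("side0.pkl","rb"))
H=lambda z:np.array([[65,85,z],[65,-85,z],[-65,-85,z],[-65,85,z]])
ut=np.array([[351,204],[400.6,185],[414.4,222],[365.4,240]]);us=np.array([[325,153.4],[328,190],[368.6,188]])
# side: far-left corner=(+x,-y), near-left=(+x,+y), near-right=(-x,+y)
for zz in(34,46):
    f=lambda p:np.r_[(proj(t,pose(*p,H(zz)))-ut).ravel(),(proj(s,pose(*p,H(zz)[[1,0,3]]))-us).ravel()]
    r=ls(f,[.538,-.174,.35]);print("die",zz,r.x,np.degrees(r.x[2]),r.fun.round(1))
p=r.x
L=np.array([[0,25,160],[0,-25,160],[25,42,10],[-25,42,10],[-25,-42,10],[13,0,66]])
f=pose(*p,L,.02)
print("top",proj(t,f).round(1).tolist(),"side",proj(s,f).round(1).tolist())
ub=np.array([[258.6,213],[287.6,201],[297.6,231],[277.4,222],[270.6,224.6]]);B=np.array([[50,50,18],[50,-50,18],[-50,-50,18],[0,0,50],[0,24,34]])
r=ls(lambda p:(proj(t,pose(*p,B))-ub).ravel(),[.5,.16,.35]);print("stud",r.x,np.degrees(r.x[2]),r.fun.round(1))
print("side dome",proj(s,pose(*r.x,[[0,0,50],[50,50,18],[50,-50,18],[-50,50,18]])).round(1).tolist())
E
```

```text
die 34 [ 0.53384266 -0.17487266  0.37289003] 21.365024775877146 [ 0.  -1.3 -0.4 -0.6  0.2  0.1 -0.1  0.6  0.1 -0.3  0.7 -0.2  0.4  0.4]
die 46 [ 0.53294809 -0.17060207  0.37448176] 21.456224621763017 [-1.  -1.1 -1.1 -0.7 -0.4  0.3 -1.   1.   0.  -1.9  0.7 -1.7  0.8 -1.1]
top [[380.4, 214.5], [396.4, 208.5], [366.4, 210.0], [371.9, 224.5], [396.2, 215.4], [382.3, 208.4]] side [[350.1, 143.2], [348.3, 132.4], [339.8, 181.3], [355.0, 180.8], [352.1, 162.8], [343.2, 159.9]]
stud [0.49843853 0.16204647 0.37307667] 21.375718463731886 [-0.3 -0.3 -0.3  0.9  0.4 -0.1  0.  -0.3  0.2 -0.2]
side dome [[326.3, 251.6], [309.1, 274.2], [307.7, 243.7], [345.4, 272.5]]
```

```bash
cat >> h.py <<'E'
from scipy.spatial.transform import Rotation as Ro
def Rt(yaw,roll=0): # tool R for bracket yaw, roll about bracket x (deg); tool y=bracket x
    b=Ro.from_euler("ZX",[yaw,roll],degrees=True).as_matrix()
    return np.c_[b[:,1],b[:,0],-b[:,2]], b
def go(s,grasp,yaw,roll=0):
    R,_=Rt(yaw,roll);tcp=np.array(grasp)-.155*R[:,2];R0=s["ee_rot"]
    print("xyz cm",(R0.T@(tcp-s["tool_pos"])*100).round(2),"ang",Ro.from_matrix(R0.T@R).as_rotvec().round(3))
E
python3 - <<'E'
from h import *
from rig import ctrl
s=ctrl.read_state();go(s,[.5338,-.1749,.26],21.4)
go(s,[.5338,-.1749,.162],21.4)
E
```

```text
xyz cm [ 40.31 -28.36  -1.06] ang [-1.00e-03 -1.00e-03 -1.49e+00]
xyz cm [ 40.31 -28.35   8.74] ang [-1.00e-03 -1.00e-03 -1.49e+00]
```

Request:
{"name": "drive_tool", "arguments": {
  "moves": [
    {"angular": [0,0,-0.12],"xyz": [3,-2,-1],"hand": 6},
    {"angular": [0,0,-0.24],"xyz": [6,-4.2,-1],"hand": 6},
    {"angular": [0,0,-0.36],"xyz": [9.5,-6.7,-1],"hand": 6},
    {"angular": [0,0,-0.48],"xyz": [12.8,-9,-1],"hand": 6},
    {"angular": [0,0,-0.6],"xyz": [16,-11.3,-1],"hand": 6},
    {"angular": [0,0,-0.72],"xyz": [19.4,-13.6,-1],"hand": 6},
    {"angular": [0,0,-0.84],"xyz": [22.6,-15.9,-1],"hand": 6},
    {"angular": [0,0,-0.96],"xyz": [26,-18.2,-1],"hand": 6}
  ]
}}

```text
clock: 0.77
tool_pos: [0.45, -0.3274, 0.4146]
ee_rot: [[0.151, 0.989, -0.0], [0.989, -0.151, -0.0], [-0.0, -0.0, -1.0]]
force: [0.8, -0.2, 0.5]
gripper_width: 0.707
grip_force: 0.0
```

```bash
python3 - <<'E'
from h import *
from rig import ctrl
s=ctrl.read_state();print(s["tool_pos"],s["q"].round(0));go(s,[.5338,-.1749,.26],21.4)
E
```

```text
[ 0.45001683 -0.32736745  0.41464012] [ 41.  14. -13. 106.   4.  61.  17.]
xyz cm [16.34  5.98 -0.04] ang [-0.     0.    -0.525]
```

Request:
{"name": "drive_tool", "arguments": {
  "moves": [
    {"angular": [0,0,-0.11],"xyz": [3,1,0],"hand": 6},
    {"angular": [0,0,-0.22],"xyz": [6.4,2.4,0],"hand": 6},
    {"angular": [0,0,-0.33],"xyz": [9.8,3.6,0],"hand": 6},
    {"angular": [0,0,-0.44],"xyz": [13.1,4.8,0],"hand": 6},
    {"angular": [0,0,-0.525],"xyz": [16.34,5.98,0],"hand": 6},
    {"angular": [0,0,-0.525],"xyz": [16.34,5.98,0],"hand": 6}
  ]
}}

```text
clock: 1.27
tool_pos: [0.537, -0.1705, 0.4148]
ee_rot: [[-0.372, 0.928, 0.001], [0.928, 0.372, 0.003], [0.002, 0.002, -1.0]]
force: [-0.8, 0.9, -0.7]
gripper_width: 0.701
grip_force: 0.0
```

```bash
python3 - <<'E'
from h import *
from rig import ctrl,imaging
s=ctrl.read_state();print(s["q"].round(0));go(s,[.5338,-.1749,.162],21.4)
c=[]
for n,b in(("top",(350,170,60,80)),("side",(320,60,60,80))):
    f=imaging.grab_frame(n);c.append(np.clip(crop(f["img"],*b,6).astype(float)*1.6,0,255).astype(np.uint8))
cv2.imwrite("pics/c2.png",np.hstack(c))
E
```

```text
[ 31.  15. -23. 105.   7.  62.  27.]
xyz cm [-0.31 -0.48  9.77] ang [ 0.002 -0.002  0.008]
```

View pics/c2.png

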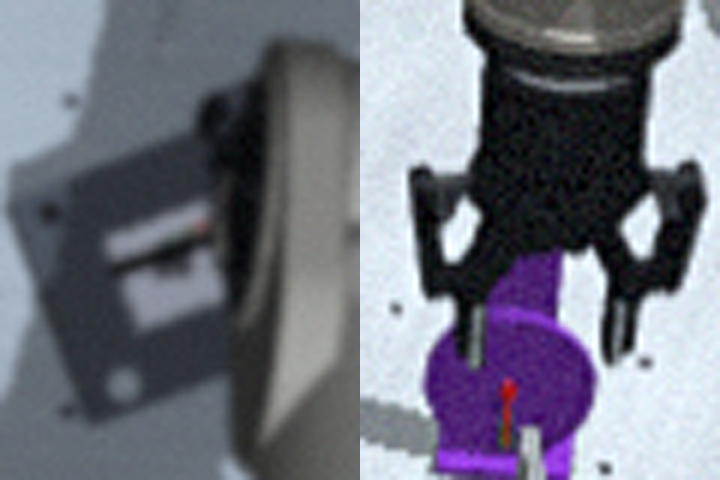

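Request:
{"name": "drive_tool", "arguments": {
  "moves": [
    {"angular": [0,0,0.008],"xyz": [-0.3,-0.4,1],"hand": 6},
    {"angular": [0,0,0.008],"xyz": [-0.3,-0.4,3],"hand": 6},
    {"angular": [0,0,0.008],"xyz": [-0.3,-0.4,5],"hand": 6},
    {"angular": [0,0,0.008],"xyz": [-0.3,-0.4,7],"hand": 6},
    {"angular": [0,0,0.008],"xyz": [-0.3,-0.4,8.5],"hand": 6},
    {"angular": [0,0,0.008],"xyz": [-0.3,-0.4,9.7],"hand": 6},
    {"angular": [0,0,0.008],"xyz": [-0.3,-0.4,9.7],"hand": 6},
    {"angular": [0,0,0.008],"xyz": [-0.3,-0.4,9.7],"hand": 6}
  ]
}}

```text
clock: 2.03
tool_pos: [0.5313, -0.1821, 0.3173]
ee_rot: [[-0.351, 0.936, -0.001], [0.936, 0.351, 0.0], [0.001, -0.001, -1.0]]
force: [-0.5, -0.3, 0.5]
gripper_width: 0.701
grip_force: 0.0
```

```bash
python3 - <<'E'
from h import *
from rig import ctrl,imaging
s=ctrl.read_state();print(s["q"].round(0),s["force"]);go(s,[.5338,-.1749,.162],21.4)
f=imaging.grab_frame("side")
a=np.clip(crop(f["img"],315,85,70,75,8).astype(float)*1.6,0,255).astype(np.uint8)
cv2.imwrite("pics/c3.png",a)
E
```

```text
[ 30.  21. -22. 110.  10.  51.  24.] [-0.53345849 -0.26808365  0.47987772]
xyz cm [0.59 0.49 0.03] ang [-0.001 -0.001 -0.015]
```

View pics/c3.png

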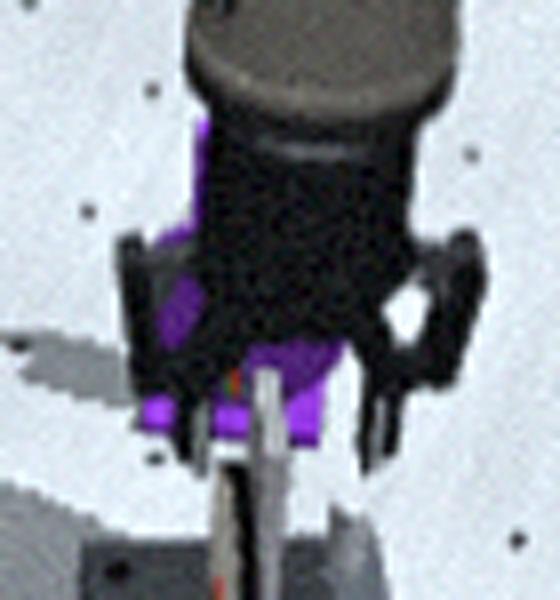

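Request:
{"name": "drive_tool", "arguments": {
  "moves": [
    {"angular": [0,0,-0.015],"xyz": [0.59,0.49,0],"hand": 6},
    {"angular": [0,0,-0.015],"xyz": [0.59,0.49,0],"hand": 4},
    {"angular": [0,0,-0.015],"xyz": [0.59,0.49,0],"hand": 2.5},
    {"angular": [0,0,-0.015],"xyz": [0.59,0.49,0],"hand": 1.6},
    {"angular": [0,0,-0.015],"xyz": [0.59,0.49,0],"hand": 0.5},
    {"angular": [0,0,-0.015],"xyz": [0.59,0.49,0],"hand": 0},
    {"angular": [0,0,-0.015],"xyz": [0.59,0.49,0],"hand": 0},
    {"angular": [0,0,-0.015],"xyz": [0.59,0.49,0],"hand": 0}
  ],
  "grip_force": 80
}}

```text
clock: 2.75
tool_pos: [0.5345, -0.1741, 0.3181]
ee_rot: [[-0.366, 0.931, 0.001], [0.931, 0.366, -0.0], [-0.0, 0.001, -1.0]]
force: [2.2, 0.1, 5.8]
gripper_width: 0.105
grip_force: 79.2
```

Request:
{"name": "drive_tool", "arguments": {
  "moves": [
    {"angular": [0,0,0],"xyz": [0,0,-0.5],"hand": 0},
    {"angular": [0,0,0],"xyz": [0,0,-2],"hand": 0},
    {"angular": [0,0,0],"xyz": [0,0,-5],"hand": 0},
    {"angular": [0,0,0],"xyz": [0,0,-8],"hand": 0},
    {"angular": [0,0,0],"xyz": [0,0,-11],"hand": 0},
    {"angular": [0,0,0],"xyz": [0,0,-14],"hand": 0},
    {"angular": [0,0,0],"xyz": [0,0,-17],"hand": 0},
    {"angular": [0,0,0],"xyz": [0,0,-19],"hand": 0}
  ]
}}

```text
clock: 3.42
tool_pos: [0.5339, -0.174, 0.5104]
ee_rot: [[-0.366, 0.931, 0.001], [0.931, 0.366, -0.0], [-0.001, 0.001, -1.0]]
force: [0.8, -0.2, -5.6]
gripper_width: 0.107
grip_force: 78.6
```

```bash
python3 - <<'E'
from h import *
from rig import ctrl,imaging
s=ctrl.read_state();print(s["q"].round(0),s["force"],s["gripper_width"]);go(s,[.498,.163,.35],95)
f=imaging.grab_frame("side")
a=np.clip(crop(f["img"],290,50,100,100,6).astype(float)*1.6,0,255).astype(np.uint8)
cv2.imwrite("pics/c4.png",a)
E
```

```text
[ 32.  11. -23.  98.   4.  72.  29.] [ 0.76595771 -0.17964804 -5.6414346 ] 0.10731958430590093
xyz cm [32.67  9.    0.52] ang [ 0.000e+00  1.000e-03 -1.283e+00]
```

View pics/c4.png

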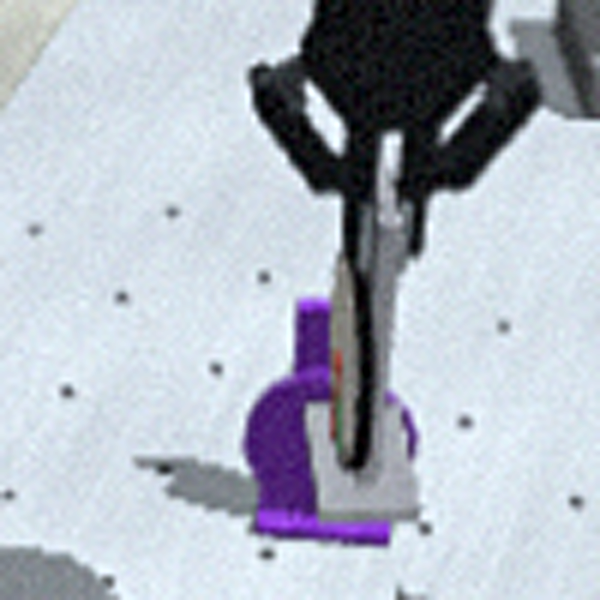

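Request:
{"name": "drive_tool", "arguments": {
  "moves": [
    {"angular": [0,0,-0.06],"xyz": [1.5,0.4,0],"hand": 0},
    {"angular": [0,0,-0.16],"xyz": [4,1.1,0],"hand": 0},
    {"angular": [0,0,-0.27],"xyz": [7,1.9,0],"hand": 0},
    {"angular": [0,0,-0.38],"xyz": [10,2.8,0],"hand": 0},
    {"angular": [0,0,-0.49],"xyz": [13,3.6,0],"hand": 0},
    {"angular": [0,0,-0.6],"xyz": [16,4.4,0],"hand": 0},
    {"angular": [0,0,-0.71],"xyz": [19,5.2,0.2],"hand": 0},
    {"angular": [0,0,-0.82],"xyz": [22,6,0.3],"hand": 0}
  ]
}}

```text
clock: 4.13
tool_pos: [0.5086, 0.0538, 0.5039]
ee_rot: [[-0.932, 0.362, -0.002], [0.362, 0.932, -0.0], [0.001, -0.001, -1.0]]
force: [0.5, -0.1, -5.4]
gripper_width: 0.104
grip_force: 78.5
```

```bash
python3 - <<'E'
from h import *
from rig import ctrl,imaging
s=ctrl.read_state();print(s["q"].round(0),s["force"],s["gripper_width"]);go(s,[.498,.163,.35],95)
E
```

```text
[ 21.   7. -37. 103.   5.  71.  51.] [ 0.49213858 -0.06429038 -5.35913306] 0.10445390193640976
xyz cm [ 4.94  9.79 -0.11] ang [-0.001 -0.001 -0.458]
```

Request:
{"name": "drive_tool", "arguments": {
  "moves": [
    {"angular": [0,0,-0.1],"xyz": [1.2,2.3,0],"hand": 0},
    {"angular": [0,0,-0.2],"xyz": [2.3,4.5,0],"hand": 0},
    {"angular": [0,0,-0.3],"xyz": [3.4,6.8,0],"hand": 0},
    {"angular": [0,0,-0.4],"xyz": [4.4,8.8,0],"hand": 0},
    {"angular": [0,0,-0.458],"xyz": [4.94,9.79,0],"hand": 0},
    {"angular": [0,0,-0.458],"xyz": [4.94,9.79,0],"hand": 0},
    {"angular": [0,0,-0.458],"xyz": [4.94,9.79,0],"hand": 0},
    {"angular": [0,0,-0.458],"xyz": [4.94,9.79,0],"hand": 0}
  ]
}}

```text
clock: 4.8
tool_pos: [0.4996, 0.1609, 0.5042]
ee_rot: [[-0.997, -0.08, -0.001], [-0.08, 0.997, -0.001], [0.001, -0.001, -1.0]]
force: [0.1, -0.7, -5.4]
gripper_width: 0.103
grip_force: 78.6
```

```bash
python3 - <<'E'
from h import *
from rig import ctrl,imaging
s=ctrl.read_state();print(s["q"].round(0),s["force"],s["gripper_width"],s["tool_pos"]);go(s,[.498,.163,.35],95)
f=imaging.grab_frame("side");pickle.dump(f,open("side5.pkl","wb"))
R=s["ee_rot"];g=s["tool_pos"]+.155*R[:,2];bx,by,bz=R[:,1],R[:,0],-R[:,2]
o=g-.142*bz
P=[o+.013*bx+.066*bz+.046*np.array(v)@np.array([by,bz]) for v in[(0,0),(0,-1),(1,0),(-1,0)]]
P+=[o+.025*bx+.042*by,o+.025*bx-.042*by]
u=proj(f,np.array(P));print(u.round(1).tolist())
x0,y0=(u[0]-40).astype(int)
x0,y0=int(x0),int(y0)
print(x0,y0)
a=np.clip(crop(f["img"],x0,y0,80,80,7).astype(float)*1.3,0,255).astype(np.uint8)
cv2.imwrite("pics/c5.png",a)
E
```

```text
[ 14.  10. -44. 102.   7.  72.  63.] [ 0.13889113 -0.67891375 -5.40950558] 0.10267543052174846 [0.49955719 0.16088541 0.5041991 ]
xyz cm [ 0.14  0.22 -0.08] ang [-0.001 -0.001 -0.007]
[[327.4, 203.5], [326.9, 215.6], [346.9, 207.2], [308.3, 199.8], [342.6, 227.8], [308.9, 221.1]]
287 163
```

View pics/c5.png

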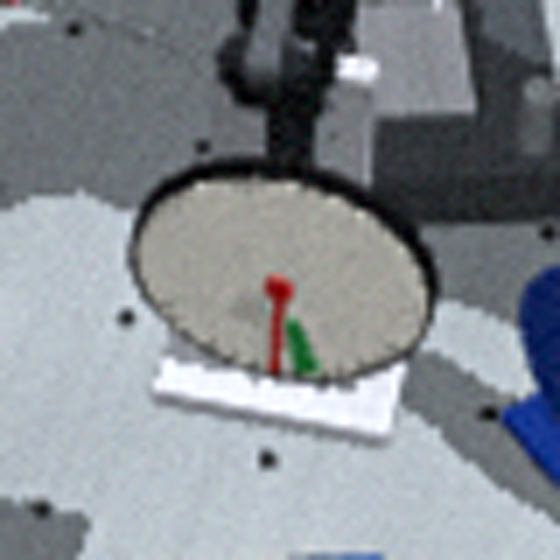

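```bash
cat >> h.py <<'E'
def dial(f,s,tilt=0):
    R=s["ee_rot"];g=s["tool_pos"]+.155*R[:,2];bx,by,bz=R[:,1],R[:,0],-R[:,2]
    c=g-.142*bz+.013*bx+.066*bz
    u0=proj(f,c)[0];T=f["cam_to_world"];o=T[:3,3]
    im=f["img"].astype(float);r,gg,b=im[...,0],im[...,1],im[...,2]
    V,U=np.mgrid[:400,:640];near=np.hypot(U-u0[0],V-u0[1])<25
    def loc(m):
        out=[]
        for v,u in np.argwhere(m&near):
            p=ray(f,(u,v),0.);d=p-o;p=o+d*((c-o)@bx)/(d@bx)-c
            out.append((p@by*1000,p@bz*1000))
        return np.array(out)
    red=loc((r>gg*1.5)&(r>b*1.5));gr=loc((gg>r*1.3)&(gg>b*1.2))
    # hub: red pixels at top
    def fit(P,w=1):
        k=np.hypot(*P.T)<48;return P[k]
    red,gr=fit(red),fit(gr)
    vr=red[red[:,1]<-12];hub=red[red[:,1]>-6].mean(0)
    ang=lambda q:np.arctan2(q[:,0]-hub[0],-(q[:,1]-hub[1]))
    A=ang(gr);W=np.hypot(*(gr-hub).T)
    print("hub",hub.round(1),"red",len(vr),np.median(ang(vr)).round(3),"green",len(gr),"mean",A.mean().round(3),"outer",A[W>28].mean().round(3),"range",A.min().round(2),A.max().round(2),"rad",W.max().round(0),np.hypot(*(vr-hub).T).max().round(0))
E
python3 - <<'E'
from h import *
from rig import ctrl,imaging
s=ctrl.read_state();dial(imaging.grab_frame("side"),s);dial(pickle.load(open("side5.pkl","rb")),s)
s=ctrl.read_state();go(s,[.498,.163,.215],95);R=s["ee_rot"];print(R.round(4),s["force"])
E
```

```text
hub [-2.6 -0.2] red 12 -0.005 green 24 mean 0.259 outer 0.251 range 0.13 0.39 rad 43.0 45.0
hub [-1.9 -1.1] red 12 -0.029 green 25 mean 0.244 outer 0.243 range 0.13 0.38 rad 46.0 45.0
xyz cm [ 0.14  0.24 13.45] ang [-0.    -0.001 -0.008]
[[-9.968e-01 -7.960e-02 -5.000e-04]
 [-7.960e-02  9.968e-01 -5.000e-04]
 [ 6.000e-04 -4.000e-04 -1.000e+00]] [-0.53124069 -0.1764567  -4.90732417]
```

```bash
python3 - <<'E'
from h import *
from scipy.spatial import ConvexHull
for n in("top0","side0"):
    f=pickle.load(open(n+".pkl","rb"));im=f["img"].astype(float)
    m=(im[...,0]>im[...,2]*1.6)&(im[...,1]>im[...,2]*1.1);p0=np.array(proj(f,[.498,.162,.045])[0])
    V,U=np.mgrid[:400,:640];m&=np.hypot(U-p0[0],V-p0[1])<16
    obs=m
    # render model: sphere r18 at 42 + cylinder below, low sphere r10 at 30
    th=np.random.default_rng(0).normal(size=(1500,3));th/=np.linalg.norm(th,axis=1)[:,None]
    D=np.array([-np.sin(.373),np.cos(.373)])*.024
    def cost(x,y):
        big=np.zeros((400,640),np.uint8);K=4;img=np.zeros((160,160),np.float32)
        for c,r in(((x,y,.042),.018),((x+D[0],y+D[1],.030),.010)):
            q=proj(f,np.array(c)+r*th)-p0+20
            h=cv2.convexHull((q*4+1.5).astype(np.float32)).astype(np.int32);cv2.fillConvexPoly(img,h,1)
        img=cv2.resize(img,(40,40),interpolation=cv2.INTER_AREA)
        i=np.round(p0).astype(int);o=np.float32(obs);
        o=cv2.warpAffine(o,np.float32([[1,0,20-p0[0]],[0,1,20-p0[1]]]),(40,40))
        return ((img-o)**2).sum()
    best=min((cost(x,y),x,y) for x in np.arange(.49,.507,.001) for y in np.arange(.153,.174,.001))
    print(n,m.sum(),np.round(best,4))
E
```

```text
top0 106 [12.5137  0.499   0.163 ]
side0 191 [14.7821  0.499   0.163 ]
```

```bash
python3 - <<'E'
from h import *
from rig import ctrl
s=ctrl.read_state();go(s,[.497,.163,.208],94.6)
E
```

```text
xyz cm [ 0.24  0.25 14.15] ang [-0.    -0.001 -0.001]
```

Request:
{"name": "drive_tool", "arguments": {
  "moves": [
    {"angular": [0,0,0],"xyz": [0.24,0.25,1],"hand": 0},
    {"angular": [0,0,0],"xyz": [0.24,0.25,3.5],"hand": 0},
    {"angular": [0,0,0],"xyz": [0.24,0.25,6],"hand": 0},
    {"angular": [0,0,0],"xyz": [0.24,0.25,8.5],"hand": 0},
    {"angular": [0,0,0],"xyz": [0.24,0.25,11],"hand": 0},
    {"angular": [0,0,0],"xyz": [0.24,0.25,13],"hand": 0},
    {"angular": [0,0,0],"xyz": [0.24,0.25,14],"hand": 0},
    {"angular": [0,0,0],"xyz": [0.24,0.25,14.1],"hand": 0}
  ]
}}

```text
clock: 5.57
tool_pos: [0.4963, 0.1636, 0.3615]
ee_rot: [[-0.997, -0.082, -0.003], [-0.082, 0.997, -0.001], [0.003, -0.0, -1.0]]
force: [-0.7, -0.6, -4.5]
gripper_width: 0.104
grip_force: 78.5
```

```bash
python3 - <<'E'
from h import *
from rig import ctrl,imaging
f=imaging.grab_frame("side");s=ctrl.read_state();print(s["q"].round(0),s["force"],s["tool_pos"]);go(s,[.497,.163,.202],94.6);dial(f,s)
E
```

```text
[ 11.  18. -43. 112.  14.  56.  56.] [ 0.34268656  0.97853414 -4.65999614] [0.49670956 0.16391192 0.36294878]
xyz cm [-0.02 -0.09  0.59] ang [ 0.    -0.002  0.002]
hub [-1.7 -1.3] red 8 0.025 green 17 mean 0.285 outer 0.268 range 0.15 0.44 rad 43.0 44.0
```

Request:
{"name": "drive_tool", "arguments": {
  "moves": [
    {"angular": [0,0,0],"xyz": [0,-0.08,0.1],"hand": 0},
    {"angular": [0,0,0],"xyz": [0,-0.08,0.2],"hand": 0},
    {"angular": [0,0,0],"xyz": [0,-0.08,0.3],"hand": 0},
    {"angular": [0,0,0],"xyz": [0,-0.08,0.4],"hand": 0},
    {"angular": [0,0,0],"xyz": [0,-0.08,0.45],"hand": 0},
    {"angular": [0,0,0],"xyz": [0,-0.08,0.45],"hand": 0}
  ]
}}

```text
clock: 6.12
tool_pos: [0.497, 0.1633, 0.3594]
ee_rot: [[-0.997, -0.082, 0.0], [-0.082, 0.997, 0.0], [-0.0, 0.0, -1.0]]
force: [-0.3, -0.2, -5.0]
gripper_width: 0.1
grip_force: 78.6
```

Request:
{"name": "drive_tool", "arguments": {
  "moves": [
    {"angular": [0,0,0],"xyz": [0,0,0.08],"hand": 0},
    {"angular": [0,0,0],"xyz": [0,0,0.14],"hand": 0},
    {"angular": [0,0,0],"xyz": [0,0,0.18],"hand": 0},
    {"angular": [0,0,0],"xyz": [0,0,0.2],"hand": 0},
    {"angular": [0,0,0],"xyz": [0,0,0.2],"hand": 0}
  ]
}}

```text
clock: 6.53
tool_pos: [0.4972, 0.1635, 0.3577]
ee_rot: [[-0.997, -0.082, 0.001], [-0.082, 0.997, 0.0], [-0.001, 0.0, -1.0]]
force: [-1.0, -1.4, 4.8]
gripper_width: 0.104
grip_force: 80.2
```

```bash
python3 - <<'E'
from h import *
from rig import ctrl,imaging
f=imaging.grab_frame("side");t=imaging.grab_frame("top");s=ctrl.read_state();print(s["q"].round(0),s["force"],s["torque"],s["tool_pos"]);dial(f,s)
a=crop(f["img"],285,185,80,100,6);b=crop(t["img"],245,175,50,100,6)
cv2.imwrite("pics/c6.png",np.clip(np.hstack([a,b]).astype(float)*1.4,0,255).astype(np.uint8))
# rotate grasp about dome centre: target for -15.2deg
d=np.array([.499,.163,.042]);R0=s["ee_rot"];g=s["tool_pos"]+.155*R0[:,2]
ax=R0[:,1]
for a in(-5,-10,-15.2):
    Q=Ro.from_rotvec(ax*np.radians(a)).as_matrix();tcp=d+Q@(s["tool_pos"]-d)
    print(a,(R0.T@(tcp-s["tool_pos"])*100).round(2),Ro.from_matrix(R0.T@Q@R0).as_rotvec().round(3))
E
```

```text
[ 11.  18. -42. 112.  15.  55.  56.] [-1.41443789 -1.46885112  6.05648381] [-0.208886    0.40119707  0.06972675] [0.49712875 0.16346291 0.35768475]
hub [-2.2 -1. ] red 9 -0.012 green 21 mean 0.281 outer 0.259 range 0.13 0.46 rad 44.0 46.0
-5 [2.75 0.   0.13] [-0.    -0.087 -0.   ]
-10 [5.48 0.   0.51] [-0.    -0.175 -0.   ]
-15.2 [ 8.27 -0.    1.15] [ 0.    -0.265 -0.   ]
```

View pics/c6.png

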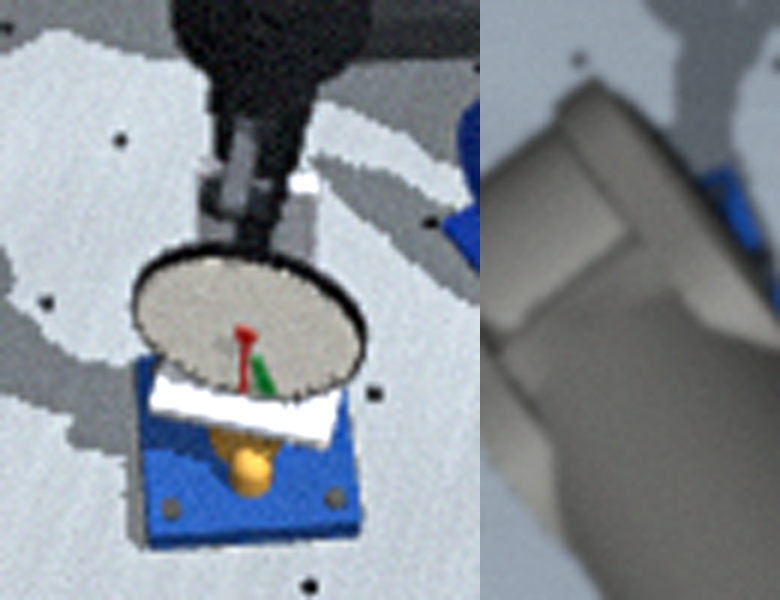

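Request:
{"name": "drive_tool", "arguments": {
  "moves": [
    {"angular": [0,-0.02,0],"xyz": [0.63,0,-0.02],"hand": 0},
    {"angular": [0,-0.04,0],"xyz": [1.26,0,0.0],"hand": 0},
    {"angular": [0,-0.06,0],"xyz": [1.89,0,0.03],"hand": 0},
    {"angular": [0,-0.08,0],"xyz": [2.52,0,0.08],"hand": 0},
    {"angular": [0,-0.1,0],"xyz": [3.15,0,0.13],"hand": 0},
    {"angular": [0,-0.12,0],"xyz": [3.78,0,0.2],"hand": 0},
    {"angular": [0,-0.13,0],"xyz": [4.09,0,0.24],"hand": 0},
    {"angular": [0,-0.13,0],"xyz": [4.09,0,0.24],"hand": 0}
  ]
}}

```text
clock: 7.3
tool_pos: [0.4552, 0.1598, 0.3548]
ee_rot: [[-0.988, -0.082, 0.13], [-0.082, 0.997, 0.01], [-0.13, -0.001, -0.991]]
force: [0.0, 0.0, -1.1]
gripper_width: 0.104
grip_force: 79.1
```

```bash
cat > st.py <<'E'
from h import *
from rig import ctrl,imaging
f=imaging.grab_frame("side");s=ctrl.read_state();print(s["q"].round(0),s["force"],s["tool_pos"]);dial(f,s)
R=s["ee_rot"];d=np.array([.499,.163,.042]);print("roll",np.arcsin(R[2,0]).round(4),"facevert",R[2,1].round(4));g=s["tool_pos"]+.155*R[:,2]
o=g+.142*R[:,2];print("sole mid rel dome (mm) by,bx,bz",((o-d)@np.c_[R[:,0],R[:,1],-R[:,2]]*1000).round(1))
E
python3 st.py
```

```text
[ 11.  12. -43. 119.  16.  46.  53.] [-0.48369919  0.29884021 -1.7468373 ] [0.45567104 0.15986745 0.35480419]
hub [-2.2 -1.1] red 13 0.173 green 14 mean 0.313 outer 0.304 range 0.23 0.39 rad 45.0 46.0
roll -0.1298 facevert -0.0005
sole mid rel dome (mm) by,bx,bz [ 2.6  0.3 18.8]
```

Request:
{"name": "drive_tool", "arguments": {
  "moves": [
    {"angular": [0,-0.02,0],"xyz": [0.63,0,0.03],"hand": 0},
    {"angular": [0,-0.04,0],"xyz": [1.26,0,0.06],"hand": 0},
    {"angular": [0,-0.06,0],"xyz": [1.89,0,0.09],"hand": 0},
    {"angular": [0,-0.08,0],"xyz": [2.52,0,0.13],"hand": 0},
    {"angular": [0,-0.1,0],"xyz": [3.15,0,0.19],"hand": 0},
    {"angular": [0,-0.12,0],"xyz": [3.77,0,0.26],"hand": 0},
    {"angular": [0,-0.14,0],"xyz": [4.4,0,0.34],"hand": 0},
    {"angular": [0,-0.14,0],"xyz": [4.4,0,0.34],"hand": 0}
  ]
}}

```text
clock: 8.02
tool_pos: [0.412, 0.1564, 0.3454]
ee_rot: [[-0.96, -0.083, 0.267], [-0.08, 0.997, 0.022], [-0.268, -0.001, -0.963]]
force: [0.5, 0.9, -1.4]
gripper_width: 0.106
grip_force: 79.3
```

```bash
python3 st.py
```

```text
[ 10.   6. -43. 127.  19.  36.  48.] [ 0.45283297 -0.13380736 -2.42143872] [0.41257832 0.15639231 0.34562358]
hub [-2.2 -1.1] red 7 0.299 green 8 mean 0.187 outer 0.186 range 0.13 0.23 rad 46.0 44.0
roll -0.27 facevert -0.0005
sole mid rel dome (mm) by,bx,bz [ 2.6  0.4 18.7]
```

Request:
{"name": "drive_tool", "arguments": {
  "moves": [
    {"angular": [0,0,0],"xyz": [0,0,0.03],"hand": 0},
    {"angular": [0,0,0],"xyz": [0,0,0.05],"hand": 0},
    {"angular": [0,0,0],"xyz": [0,0,0.05],"hand": 0},
    {"angular": [0,0,0],"xyz": [0,0,0.05],"hand": 0},
    {"angular": [0,0,0],"xyz": [0,0,0.05],"hand": 0},
    {"angular": [0,0,0],"xyz": [0,0,0.05],"hand": 0},
    {"angular": [0,0,0],"xyz": [0,0,0.05],"hand": 0},
    {"angular": [0,0,0],"xyz": [0,0,0.05],"hand": 0}
  ]
}}

```text
clock: 8.73
tool_pos: [0.4135, 0.1566, 0.3456]
ee_rot: [[-0.961, -0.082, 0.265], [-0.079, 0.997, 0.022], [-0.266, -0.0, -0.964]]
force: [-7.7, -1.4, 11.4]
gripper_width: 0.106
grip_force: 81.6
```

```bash
python3 st.py; python3 - <<'E'
from h import *
from rig import ctrl,imaging
f=imaging.grab_frame("side")
cv2.imwrite("pics/c7.png",np.clip(crop(f["img"],285,195,80,75,8).astype(float)*1.4,0,255).astype(np.uint8))
E
```

```text
[ 10.   6. -43. 127.  20.  36.  48.] [-6.91427704 -1.63654649 11.68844862] [0.41353081 0.15660611 0.34557351]
hub [-1.4 -0.5] red 13 0.234 green 4 mean 0.158 outer 0.158 range 0.13 0.18 rad 46.0 45.0
roll -0.2694 facevert -0.0001
sole mid rel dome (mm) by,bx,bz [ 1.8  0.6 18.4]
```

View pics/c7.png

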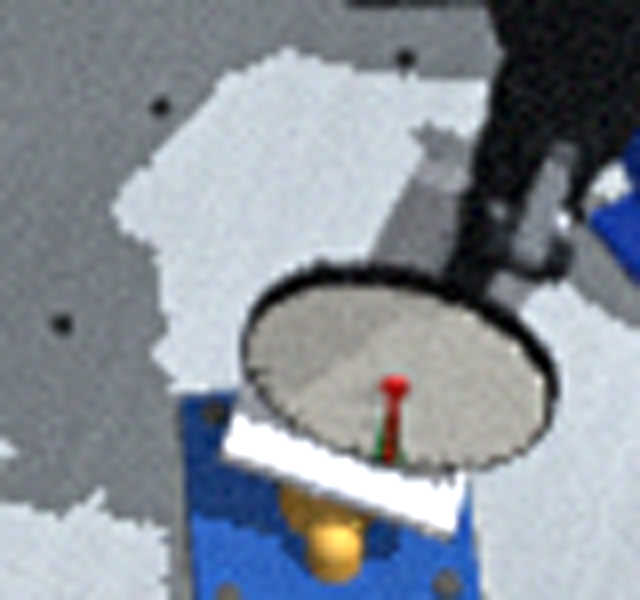

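Request:
{"name": "drive_tool", "arguments": {
  "moves": [
    {"angular": [0,0,0],"xyz": [0,0,-0.04],"hand": 0},
    {"angular": [0,0.01,0],"xyz": [-0.31,0,-0.04],"hand": 0},
    {"angular": [0,0.02,0],"xyz": [-0.63,0,-0.03],"hand": 0},
    {"angular": [0,0.02,0],"xyz": [-0.63,0,-0.03],"hand": 0},
    {"angular": [0,0.02,0],"xyz": [-0.63,0,-0.03],"hand": 0},
    {"angular": [0,0.02,0],"xyz": [-0.63,0,-0.03],"hand": 0},
    {"angular": [0,0.02,0],"xyz": [-0.63,0,-0.03],"hand": 0},
    {"angular": [0,0.02,0],"xyz": [-0.63,0,-0.03],"hand": 0}
  ]
}}

```text
clock: 9.5
tool_pos: [0.4196, 0.157, 0.3473]
ee_rot: [[-0.966, -0.082, 0.245], [-0.079, 0.997, 0.02], [-0.246, 0.0, -0.969]]
force: [-6.2, -1.1, 8.0]
gripper_width: 0.106
grip_force: 80.9
```

```bash
python3 st.py
```

```text
[ 10.   7. -43. 126.  19.  38.  49.] [-5.81277416 -0.02605912  7.44492202] [0.41960622 0.15698462 0.34731851]
hub [-1.6 -0.8] red 8 0.242 green 6 mean 0.275 outer 0.275 range 0.16 0.34 rad 44.0 45.0
roll -0.2487 facevert 0.0001
sole mid rel dome (mm) by,bx,bz [ 2.   0.5 18.5]
```

Request:
{"name": "drive_tool", "arguments": {
  "moves": [
    {"angular": [0,0,0],"xyz": [0,0,-0.02],"hand": 0},
    {"angular": [0,0,0],"xyz": [0,0,-0.02],"hand": 0},
    {"angular": [0,0,0],"xyz": [0,0,-0.02],"hand": 0},
    {"angular": [0,0,0],"xyz": [0,0,-0.02],"hand": 0},
    {"angular": [0,0,0],"xyz": [0,0,-0.02],"hand": 0},
    {"angular": [0,0,0],"xyz": [0,0,-0.02],"hand": 0},
    {"angular": [0,0,0],"xyz": [0,0,-0.02],"hand": 0},
    {"angular": [0,0,0],"xyz": [0,0,-0.02],"hand": 0}
  ]
}}

```text
clock: 10.22
tool_pos: [0.4192, 0.1568, 0.3474]
ee_rot: [[-0.966, -0.082, 0.246], [-0.079, 0.997, 0.02], [-0.247, 0.0, -0.969]]
force: [-3.7, 0.3, 0.5]
gripper_width: 0.107
grip_force: 79.6
```

Request:
{"name": "drive_tool", "arguments": {
  "moves": [
    {"angular": [0,0,0],"xyz": [0,0,0],"hand": 0},
    {"angular": [0,0,0],"xyz": [0,0,0],"hand": 0},
    {"angular": [0,0,0],"xyz": [0,0,0],"hand": 0},
    {"angular": [0,0,0],"xyz": [0,0,0],"hand": 0},
    {"angular": [0,0,0],"xyz": [0,0,0],"hand": 0},
    {"angular": [0,0,0],"xyz": [0,0,0],"hand": 0},
    {"angular": [0,0,0],"xyz": [0,0,0],"hand": 0},
    {"angular": [0,0,0],"xyz": [0,0,0],"hand": 0}
  ]
}}

```text
clock: 10.88
tool_pos: [0.4192, 0.1569, 0.3474]
ee_rot: [[-0.966, -0.082, 0.246], [-0.079, 0.997, 0.02], [-0.247, 0.0, -0.969]]
force: [-3.2, -0.5, -1.0]
gripper_width: 0.099
grip_force: 79.4
```

```bash
python3 st.py; python3 - <<'E'
from h import *
from rig import ctrl,imaging
f=imaging.grab_frame("side");print(ctrl.read_state()["force"])
cv2.imwrite("pics/c8.png",np.clip(crop(f["img"],310,215,55,55,10).astype(float)*1.4,0,255).astype(np.uint8))
E
```

```text
[ 10.   7. -43. 126.  19.  38.  49.] [-3.38863308  0.3710243  -1.09945648] [0.41919407 0.15688871 0.34739906]
hub [-1.7 -1. ] red 8 0.243 green 5 mean 0.299 outer 0.299 range 0.18 0.34 rad 44.0 45.0
roll -0.2499 facevert 0.0
sole mid rel dome (mm) by,bx,bz [ 2.   0.5 18.7]
[-4.01892185 -0.96157039 -0.87679007]
```

View pics/c8.png

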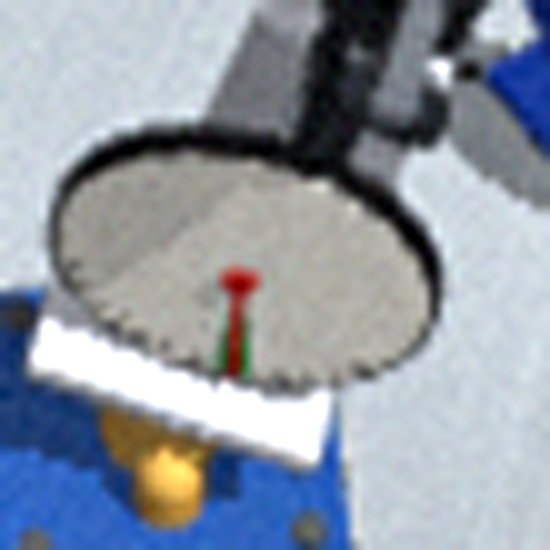

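Request:
{"name": "drive_tool", "arguments": {
  "moves": [
    {"angular": [0,0,0],"xyz": [0,0,0.01],"hand": 0},
    {"angular": [0,0,0],"xyz": [0,0,0.01],"hand": 0},
    {"angular": [0,0,0],"xyz": [0,0,0.01],"hand": 0},
    {"angular": [0,0,0],"xyz": [0,0,0.01],"hand": 0},
    {"angular": [0,0,0],"xyz": [0,0,0.01],"hand": 0},
    {"angular": [0,0,0],"xyz": [0,0,0.01],"hand": 0},
    {"angular": [0,0,0],"xyz": [0,0,0.01],"hand": 0},
    {"angular": [0,0,0],"xyz": [0,0,0.01],"hand": 0}
  ]
}}

```text
clock: 11.65
tool_pos: [0.4193, 0.1569, 0.3474]
ee_rot: [[-0.966, -0.082, 0.247], [-0.08, 0.997, 0.02], [-0.247, 0.0, -0.969]]
force: [-4.4, -0.4, 2.0]
gripper_width: 0.107
grip_force: 79.5
```

Request:
{"name": "drive_tool", "arguments": {
  "moves": [
    {"angular": [0,0,0],"xyz": [0,0,0],"hand": 0},
    {"angular": [0,0,0],"xyz": [0,0,0],"hand": 0},
    {"angular": [0,0,0],"xyz": [0,0,0],"hand": 0},
    {"angular": [0,0,0],"xyz": [0,0,0],"hand": 0},
    {"angular": [0,0,0],"xyz": [0,0,0],"hand": 0},
    {"angular": [0,0,0],"xyz": [0,0,0],"hand": 0}
  ]
}}

```text
clock: 12.15
tool_pos: [0.4193, 0.1569, 0.3474]
ee_rot: [[-0.966, -0.082, 0.247], [-0.079, 0.997, 0.02], [-0.247, 0.0, -0.969]]
force: [-4.8, -0.4, 0.9]
gripper_width: 0.109
grip_force: 79.6
```

Steady at about 6 to 7 N of press, with the pointer centred on the mark.

```bash
python3 -c "
from rig import ctrl
print(ctrl.sign_off())"
```

```text
the job is handed in; nothing more can be done
None
```

The bracket is held on the tall brass stud with about 6–7 N of downward press and the dial face vertical. It is rocked about 0.25 rad so the red pointer sits in the middle of the green mark. The job was handed in at about 12 s with the gripper still holding the bracket.

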